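Close the staining jars with their own lids

TASK

The slides stay in the colour-coded staining jars overnight, so close all four jars against dust: put each lid on the jar of its own colour, square with the jar, plug in the mouth and plate lying flat on the rim. Leave the jars standing where they are. The yellow lid's jar is in the wash, so leave that lid where it lies, and do not disturb the rack of blood tubes.

Things in the scene. Friction and masses are not known exactly. Their poses are not given: they have to be found in the camera images.
- white_lid_grip (a point): white loose lid, 60 g: plate 98 (x) by 82 (y) mm, 4 thick; plug 62 by 46 mm, 8 deep, below it, on which it lies; upright grip tab on its middle, 44 long (x), 12 thick (y), 38 high, pinched across the 12. Point: in the tab on the lid's axis, 24 mm above the plate's top (28 above its underside, 36 above the plug's foot), 14 below the tab's top. x along the tab, z up.
- red_lid_grip (a point): red loose lid, 60 g: plate 98 (x) by 82 (y) mm, 4 thick; plug 62 by 46 mm, 8 deep, below it, on which it lies; upright grip tab on its middle, 44 long (x), 12 thick (y), 38 high, pinched across the 12. Point: in the tab on the lid's axis, 24 mm above the plate's top (28 above its underside, 36 above the plug's foot), 14 below the tab's top. x along the tab, z up.
- blue_lid_grip (a point): blue loose lid, 60 g: plate 98 (x) by 82 (y) mm, 4 thick; plug 62 by 46 mm, 8 deep, below it, on which it lies; upright grip tab on its middle, 44 long (x), 12 thick (y), 38 high, pinched across the 12. Point: in the tab on the lid's axis, 24 mm above the plate's top (28 above its underside, 36 above the plug's foot), 14 below the tab's top. x along the tab, z up.
- green_lid_grip (a point): green loose lid, 60 g: plate 98 (x) by 82 (y) mm, 4 thick; plug 62 by 46 mm, 8 deep, below it, on which it lies; upright grip tab on its middle, 44 long (x), 12 thick (y), 38 high, pinched across the 12. Point: in the tab on the lid's axis, 24 mm above the plate's top (28 above its underside, 36 above the plug's foot), 14 below the tab's top. x along the tab, z up.
- white_jar_mouth (a point): white open staining jar, loose, 0.4 kg: 84 (x) by 68 (y) mm, 92 high, walls 3, mouth 78 by 62; the slides in it end 14 mm below the rim. Point: centre of the mouth at the height of the rim; x along the long side, z up. A seated lid has its plug in the mouth (8 mm play all round), its x along the jar's x either way round, its plate on the rim.
- red_jar_mouth (a point): red open staining jar, loose, 0.4 kg: 84 (x) by 68 (y) mm, 92 high, walls 3, mouth 78 by 62; the slides in it end 14 mm below the rim. Point: centre of the mouth at the height of the rim; x along the long side, z up. A seated lid has its plug in the mouth (8 mm play all round), its x along the jar's x either way round, its plate on the rim.
- blue_jar_mouth (a point): blue open staining jar, loose, 0.4 kg: 84 (x) by 68 (y) mm, 92 high, walls 3, mouth 78 by 62; the slides in it end 14 mm below the rim. Point: centre of the mouth at the height of the rim; x along the long side, z up. A seated lid has its plug in the mouth (8 mm play all round), its x along the jar's x either way round, its plate on the rim.
- green_jar_mouth (a point): green open staining jar, loose, 0.4 kg: 84 (x) by 68 (y) mm, 92 high, walls 3, mouth 78 by 62; the slides in it end 14 mm below the rim. Point: centre of the mouth at the height of the rim; x along the long side, z up. A seated lid has its plug in the mouth (8 mm play all round), its x along the jar's x either way round, its plate on the rim.
- yellow_lid_grip (a point): yellow lid, same shape and point as the other lids, with no jar here: stays where it lies
- tube_rack: white rack, 150 mm (x) by 56 mm (y), of blood tubes with purple caps, 87 mm high over the caps, loose, standing off to the robot's right; origin at the centre of its underside; x along it
There are look-alikes about, which are no part of the job. Leave any orange look-alike of the part that bears blue_lid_grip alone.

How it is judged:
By the outcome, as a careful person would: the job done as asked, in the order asked, and still so for the second after the job is handed in, with the robot touching nothing.
It also fails if it takes over 118 s, if anything falls off the work surface, if the arm or the gripper's body presses on something with over 40 N, if the wrist force passes 120 N, or if a joint passes its speed limit or range.

ROBOT

A 6-joint arm with a two-finger parallel gripper is mounted at the origin on the work surface. World frame = base frame: x ahead of the robot, y to its left, z up, the work surface at z = 0. Lengths are in mm, angles in rad, forces in N, time in s.
With the tool pointing down it reaches from about 250 to 800 mm from the base axis. Payload 3.9 kg.
Tool frame: the origin (TCP) lies at the very end of the fingers, on their centre line; the grasp point (between the pads) lies 19 mm behind it (env.grip_depth is the distance from the TCP to the grasp point, in mm); z points along the fingers, y is the line along which they close (so a half turn about z gives the same grasp; the last joint's range is limited). The gripper opens to 85 mm and grips with 20 to 120 N. Pads are 22 mm wide; open, the fingers measure 114 mm over their backs; the gripper's body (76 mm by 85 mm) begins 54 mm behind the grasp point. The pads swing forward as they close: fully open they stand 13 mm farther back than shut.
Start: joints at [1.304, 0.26, -0.138, 1.173, 0, 1.571], TCP at [138.41, 506.417, 199.204] pointing down, gripper open.
Joint ranges: [-2.78, 2.78], [-0.83, 1.72], [-1.28, 1.37], [-1.9, 2.12], [-1.57, 1.48], [-3.14, 3.14]. Speed limits (rad/s): [2.57, 2.57, 3.14, 3.14, 3.14, 3.14].

INTERFACE

Orientations are given as a rotation vector (axis times angle).
In Python, from workcell import sensors, snapshot, get_calibration, env gives the robot as it stands.
- The arm moves only by the tool move_arm, never from a script. Its argument "targets" is a list of rows, each a list of 3 entries, a list of its own where there are three numbers: the opening, from 0 (shut) to 1 (fully open), then the shift along the tool's x, y, z normalised to -1 to 1, where 1 is 0.03 m, then the turn, a rotation vector about the tool's x, y, z normalised to -1 to 1, where 1 is 0.12 rad. In form: [[fingers, [x, y, z], [wx, wy, wz]], ...]. A call has 1 to 20 rows; each row shifts and turns the commanded pose from where the row before left it, along the tool's axes as they then stand; what a row does not reach is not made up. A row lasts 1/12 s, in which the tool goes at most 41.7 mm and 7.16 degrees, less where a joint would pass 70% of its speed; a pose out of reach is approached as far as the arm can. A call with a number of a shift or a turn outside -1 to 1 is refused whole. A call with a gripper value outside its range is refused whole. The fingers move at their own pace and stop on an object; "newtons" is the grip in N (left out, the last holds). Time passes only in rows, so rows that do not move let the fingers close. It gives the time, the measured TCP pose, the force, the opening and the grip force at its end, in the units of the state.
- sensors.observe(): the state, without advancing time (a new reading comes with each control period).
- snapshot(name): name is "scene" or "top" or "wrist"; returns the picture (480x640x3 uint8, red, green, blue); there is no depth.
- get_calibration(name): a dict with "K" (3x3 intrinsics, pixels), "k1" (the pictures are not rectified: a ray, as slopes to the right and down, at radius r is drawn at 1 + k1 r^2 times it, then the intrinsics apply), "T" (4x4, takes a point from camera to world coordinates). Camera axes: x right, y up, looking along -z (the intrinsics and any distortion apply to the point x, -y, -z); pixel columns grow to the right and rows downward; lengths in mm; the calibration is good to about 2 mm. A picture is of the moment at which its call begins: read the wrist's pose just before it. get_calibration takes no time and is no camera call; for the wrist camera it gives the pose at the moment of the call.
- env.sign_off(): hands the job in; it is judged then, once.
The state is a dict: "time": time; "qpos": joint angles; "dq": joint speeds; "tau": joint torques, N m; "tool_pos": TCP position; "tcp_rot": TCP orientation; "ft_force": force on the tool from outside, world axes, zero at the start; "moment": the same for the moment, N m; "gripper_width": finger opening in mm; "gripper_force": force on a finger pad.
Only numpy, scipy, OpenCV 4.12 (cv2) and the standard library are available. Lean on these libraries where they do the work, as an engineer would, in place of code of your own. Each camera call takes 0.05 s, during which the arm holds its last target. There are 200 camera calls.

## Working session

There is one attempt and no reset: what is moved stays moved. The work goes in short steps, Python scripts to look and compute and a tool call to move; the robot and the scene stay as the last step left them, time stands still between calls to the robot, and variables do not carry over. Pictures are saved under pics/ and viewed, at most 18 in all, crops included, and the job is handed in when it is done.

Besides the shell and the picture viewer there is one more tool, called after ">>>" as name(argument=value, ...), one argument or row to a line, values as JSON. move_arm: Moves the arm, as the interface text tells. Its arguments: {"type":"object","properties":{"targets":{"type":"array"},"newtons":{"type":"number"}},"required":["targets"]}

```bash
mkdir -p pics; ls; python3 - <<'E'
from workcell import sensors, snapshot, get_calibration, env
import cv2
for n in ("scene","top"):
    im=snapshot(n); cv2.imwrite(f"pics/{n}0.png",im[:,:,::-1]); c=get_calibration(n); print(n,c["K"].tolist(),c["k1"],c["T"].round(3).tolist())
c=get_calibration("wrist");print(c["K"].tolist(),c["k1"],c["T"].round(3).tolist())
s=sensors.observe();print(s["time"],s["tool_pos"],s["tcp_rot"],s["gripper_width"])
E
```

```text
pics
scene [[478.067591589952, 0.0, 318.2407112998068], [0.0, 478.067591589952, 232.5176398193906], [0.0, 0.0, 1.0]] -0.1302936139891772 [[-0.544, -0.695, 0.469, 929.211], [0.839, -0.455, 0.299, 187.973], [0.005, 0.557, 0.831, 878.841], [0.0, 0.0, 0.0, 1.0]]
top [[482.2362005740086, 0.0, 315.81979603279143], [0.0, 482.2362005740086, 234.5532783260714], [0.0, 0.0, 1.0]] -0.10216718071676353 [[0.001, 0.993, -0.114, 356.582], [-1.0, 0.001, -0.003, -119.633], [-0.002, 0.114, 0.993, 1173.47], [0.0, 0.0, 0.0, 1.0]]
[[354.4890739675201, 0.0, 314.1342335738386], [0.0, 354.4890739675201, 242.27710980123157], [0.0, 0.0, 1.0]] -0.06928335456119455 [[0.264, -0.927, -0.266, 68.79], [0.965, 0.253, 0.075, 524.4], [-0.002, -0.277, 0.961, 372.893], [0.0, 0.0, 0.0, 1.0]]
0.1 [138.2326035  505.74926591 198.44795101] [-4.17860764e-01 -3.11341949e+00  2.81506958e-03] 85.47279927883093
```

View pics/top0.png

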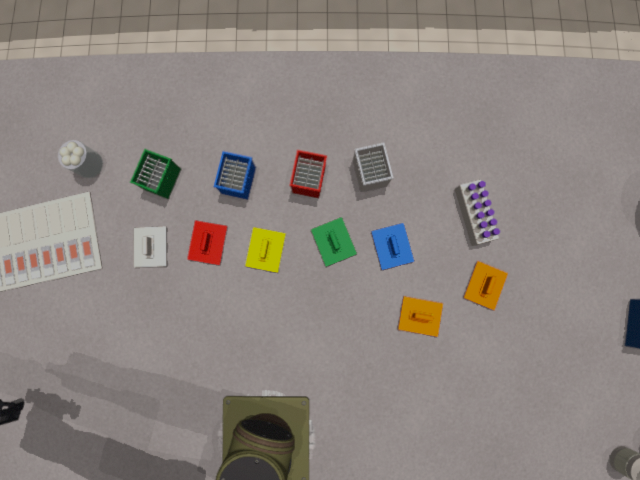

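View pics/scene0.png

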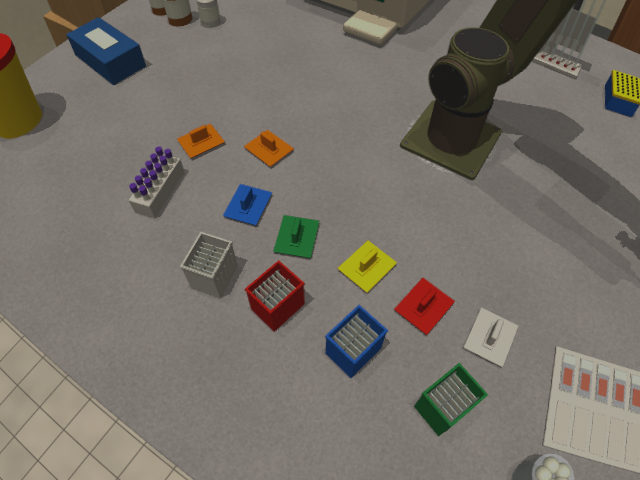

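The lids at top-view px are white (150,246), red (207,243), yellow (266,250), green (334,242), blue (393,246). The two orange look-alikes are at (486,286) and (420,316). The jars are green (156,174), blue (235,175), red (308,173), white (373,166). The blue lid is the one at (393,246), since it's the only blue plate; the orange ones stay. I'll check this in one enlarged crop.

```bash
cat > h.py <<'E'
import numpy as np, cv2
from scipy.spatial.transform import Rotation as R
def rays(c,px):
    px=np.asarray(px,float).reshape(-1,2); K=c["K"]
    d=(px-[K[0,2],K[1,2]])/[K[0,0],K[1,1]]; u=d.copy()
    for _ in range(20): u=d/(1+c["k1"]*(u**2).sum(1,keepdims=True))
    return np.c_[u[:,0],-u[:,1],-np.ones(len(u))]@c["T"][:3,:3].T
def plane(c,px,z):
    d=rays(c,px); o=c["T"][:3,3]; return (o+d*((z-o[2])/d[:,2])[:,None])[:,:2]
def mask(im,col):
    h=cv2.cvtColor(im,cv2.COLOR_RGB2HSV); H,S,V=h[...,0],h[...,1],h[...,2]
    if col=="white": m=(S<25)&(V>165)
    else:
        lo,hi={"red":(172,5),"green":(50,85),"blue":(100,125),"yellow":(24,35)}[col]
        m=((H>=lo)|(H<=hi) if lo>hi else (H>=lo)&(H<=hi))&(S>120)&(V>40)
    return m.astype(np.uint8)
def rect(p):
    (cx,cy),(w,h),a=cv2.minAreaRect(p.astype(np.float32))
    if w<h: w,h,a=h,w,a+90
    return cx,cy,w,h,(a+90)%180-90   # long side angle, deg
E
python3 - <<'E'
from h import *
from workcell import get_calibration
im=cv2.imread("pics/top0.png")
cv2.imwrite("pics/crop1.png",cv2.resize(im[140:345,120:520],None,fx=2,fy=2,interpolation=cv2.INTER_CUBIC))
im=im[:,:,::-1].copy(); c=get_calibration("top")
for col in ("white","red","blue","green","yellow"):
    m=mask(im,col); m[:140]=0; m[280:]=0; m[:,:115]=0; m[:,450:]=0
    cs,_=cv2.findContours(m,cv2.RETR_EXTERNAL,cv2.CHAIN_APPROX_NONE)
    for k in cs:
        if cv2.contourArea(k)<200: continue
        px=k.reshape(-1,2); z=92 if px[:,1].mean()<207 else 12
        print(col,px.mean(0).round(),z,np.round(rect(plane(c,px,z)),1))
E
```

```text
white [149. 246.] 12 [461.6 291.   96.1  78.3   2.5]
red [207. 242.] 12 [471.  148.7  98.1  82.3  -9.4]
red [308. 173.] 92 [622.4 -97.9 101.4  71.9 -11.5]
blue [392. 246.] 12 [ 462.7 -301.8   96.9   81.4   14.5]
blue [235. 175.] 92 [619.5  70.5  97.4  83.7 -12.7]
green [333. 241.] 12 [ 473.5 -159.2   96.1   79.6   22. ]
green [155. 174.] 92 [624.5 255.5  98.   88.2  69.1]
yellow [265. 249.] 12 [454.1   6.   98.1  82.  -11. ]
```

View pics/crop1.png

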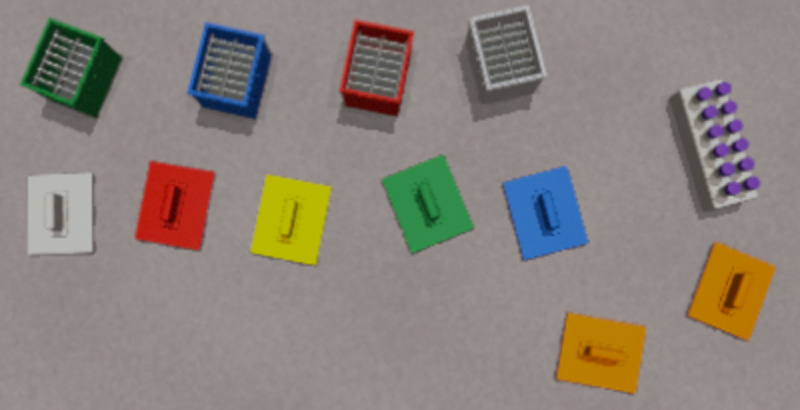

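The crop confirms it: one plain blue lid in crop px (545,213), and the two orange lids at (603,352) and (733,291) are look-alikes. Next are the jar rims, using the far edges (rim silhouette) and the known size.

```bash
cat >> h.py <<'E'
def jar(c,p):
    """p: silhouette points on rim plane; far edges from the nadir are rim edges"""
    cx,cy,w,h,a=rect(p); n=c["T"][:2,3]
    ax=np.array([[np.cos(np.radians(a)),np.sin(np.radians(a))],[-np.sin(np.radians(a)),np.cos(np.radians(a))]])
    q=ax@(np.array([cx,cy])-n); s=np.sign(q); far=np.abs(q)+np.array([w,h])/2
    return ax.T@(s*(far-[42,34]))+n, a, (w,h)
E
python3 - <<'E'
from h import *
from workcell import get_calibration
im=cv2.imread("pics/top0.png")[:,:,::-1].copy(); c=get_calibration("top")
for col in ("red","blue","green"):
    m=mask(im,col); m[:140]=0; m[207:]=0
    k=max(cv2.findContours(m,cv2.RETR_EXTERNAL,cv2.CHAIN_APPROX_NONE)[0],key=cv2.contourArea)
    p=plane(c,k.reshape(-1,2),92)
    if col=="green":
        for a in (-20.9,):
            t=np.radians(a);print("green ext",np.ptp(p@[np.cos(t),np.sin(t)]),np.ptp(p@[-np.sin(t),np.cos(t)]))
    print(col,jar(c,p))
w=np.array([(469,17),(527,8),(544,78),(485,92)])/2+[120,140]
g=np.array([(52,20),(103,40),(75,108),(23,86)])/2+[120,140]
for q in (w,g):
    P=plane(c,q,92); print(P.round(0).tolist(),np.round(rect(P),1))
E
```

```text
red (array([631.30187661, -97.71748119]), -11.461822509765625, (101.43804168701172, 71.8561782836914))
blue (array([627.79539802,  76.67276162]), -12.69805908203125, (97.40093231201172, 83.67292022705078))
green ext 88.17577521710632 97.9977527489749
green (array([636.38024656, 258.39693215]), 69.09148406982422, (98.0018539428711, 88.16918182373047))
[[682.0, -206.0], [693.0, -273.0], [610.0, -292.0], [593.0, -223.0]] [ 644.  -249.1   90.3   70.    11.1]
[[680.0, 282.0], [655.0, 219.0], [575.0, 249.0], [601.0, 312.0]] [627.6 265.4  86.3  68.6 -21.2]
```

```bash
cat >> h.py <<'E'
def go(x,y,z,ang,s=None):
    """units to turn about tool z, then shift in tool axes after the turn (and before it)"""
    from workcell import sensors
    s=s or sensors.observe(); Rm=R.from_rotvec(s["tcp_rot"]); M=Rm.as_matrix()
    cur=np.degrees(np.arctan2(M[1,0],M[0,0])); d=(ang-cur+90)%180-90
    T=R.from_euler("z",ang if abs((ang-cur+180)%360-180)<=90 else ang+180,degrees=True)*R.from_euler("x",180,degrees=True)
    e=(Rm.inv()*T).as_rotvec()/.12
    dp=np.array([x,y,z])-s["tool_pos"]
    print("tcp",np.round(s["tool_pos"],1),"xang %.1f q6 %.2f w %.1f"%(cur,s["qpos"][5],s["gripper_width"]),"turn units",e.round(2),"| shift now",(M.T@dp/30).round(2),"| shift after turn",(T.as_matrix().T@dp/30).round(2))
E
python3 - <<'E'
from h import *
from workcell import *
s=sensors.observe();M=R.from_rotvec(s["tcp_rot"]).as_matrix();c=get_calibration("wrist")
print("cam in tool",M.T@(c["T"][:3,3]-s["tool_pos"]),M.T@-c["T"][:3,2], s["qpos"])
go(560,165,330,0)
E
```

```text
cam in tool [  71.90531034   -0.6349701  -174.44313511] [-2.76619723e-01 -5.04283455e-04  9.60979331e-01] [ 1.30398017e+00  2.60603894e-01 -1.39260790e-01  1.17274203e+00
  1.52663052e-05  1.57081124e+00]
tcp [138.2 505.7 198.4] xang 164.7 q6 1.57 w 85.5 turn units [-0.01 -0.   -2.22] | shift now [-16.56  -7.26  -4.37] | shift after turn [-14.06 -11.36  -4.39]
```

>>> move_arm(
  targets=[
    [0.6,[-0.9,-0.45,-0.26],[0,0,0]],
    [0.6,[-0.9,-0.45,-0.26],[0,0,0]],
    [0.6,[-0.9,-0.45,-0.26],[0,0,0]],
    [0.6,[-0.9,-0.45,-0.26],[0,0,0]],
    [0.6,[-0.9,-0.45,-0.26],[0,0,0]],
    [0.6,[-0.9,-0.45,-0.26],[0,0,0]],
    [0.6,[-0.9,-0.45,-0.26],[0,0,0]],
    [0.6,[-0.9,-0.45,-0.26],[0,0,0]],
    [0.6,[-0.9,-0.45,-0.26],[0,0,0]],
    [0.6,[-0.9,-0.45,-0.26],[0,0,0]],
    [0.6,[-0.9,-0.45,-0.26],[0,0,0]],
    [0.6,[-0.9,-0.45,-0.26],[0,0,0]],
    [0.6,[-0.9,-0.45,-0.26],[0,0,0]],
    [0.6,[-0.9,-0.45,-0.26],[0,0,0]],
    [0.6,[-0.9,-0.45,-0.26],[0,0,0]],
    [0.6,[-0.9,-0.45,-0.26],[0,0,0]],
    [0.6,[-0.9,-0.45,-0.26],[0,0,0]],
  ],
)

```text
time: 1.52
tool_pos: [521.3, 162.7, 331.7]
tcp_rot: [-0.418, -3.113, 0.001]
ft_force: [0.9, 0.2, 0.2]
gripper_width: 51.2
gripper_force: 0.0
```

>>> move_arm(
  targets=[
    [0.6,[0,0,0],[0,0,1]],
    [0.6,[0,0,0],[0,0,1]],
    [0.6,[0,0,0],[0,0,1]],
    [0.6,[0,0,0],[0,0,1]],
    [0.6,[0,0,0],[0,0,1]],
    [0.6,[0,0,0],[0,0,1]],
    [0.6,[0,0,0],[0,0,1]],
    [0.6,[0,0,0],[0,0,1]],
    [0.6,[0,0,0],[0,0,1]],
    [0.6,[0,0,0],[0,0,1]],
    [0.6,[0,0,0],[0,0,1]],
    [0.6,[0,0,0],[0,0,1]],
    [0.6,[0,0,0],[0,0,1]],
    [0.6,[0,0,0],[0,0,1]],
    [0.6,[0,0,0],[0,0,1]],
    [0.6,[0,0,0],[0,0,1]],
    [0.6,[0,0,0],[0,0,1]],
    [0.6,[0,0,0],[0,0,1]],
    [0.6,[0,0,0],[0,0,1]],
    [0.6,[0,0,0],[0,0,1]],
  ],
)

```text
time: 3.18
tool_pos: [520.4, 163.9, 331.2]
tcp_rot: [3.056, 0.73, -0.002]
ft_force: [0.1, -0.1, 0.8]
gripper_width: 51.1
gripper_force: 0.0
```

>>> move_arm(
  targets=[
    [0.6,[0,0,0],[0,0,1]],
    [0.6,[0,0,0],[0,0,1]],
    [0.6,[0,0,0],[0,0,1]],
    [0.6,[0,0,0],[0,0,1]],
    [0.6,[0,0,0],[0,0,0]],
    [0.6,[0,0,0],[0,0,0]],
  ],
)

```text
time: 3.68
tool_pos: [534.3, 85.4, 331.4]
tcp_rot: [-3.069, -0.176, 0.021]
ft_force: [0.4, -0.3, -0.4]
gripper_width: 51.6
gripper_force: 0.0
```

```bash
python3 - <<'E'
from h import *
from workcell import *
c=get_calibration("wrist"); im=snapshot("wrist"); cv2.imwrite("pics/w1.png",im[:,:,::-1]); np.save("w1.npy",c["T"])
go(530,165,330,0); print(sensors.observe()["time"],c["T"].round(2).tolist())
E
```

```text
tcp [534.2  86.6 331.5] xang 6.7 q6 3.14 w 51.1 turn units [-0.57  0.11  0.97] | shift now [ 0.17 -2.6   0.23] | shift after turn [-0.14 -2.61  0.05]
3.7333 [[0.11, 0.95, 0.29, 605.69], [-0.99, 0.13, -0.03, 81.62], [-0.07, -0.29, 0.96, 504.74], [0.0, 0.0, 0.0, 1.0]]
```

View pics/w1.png

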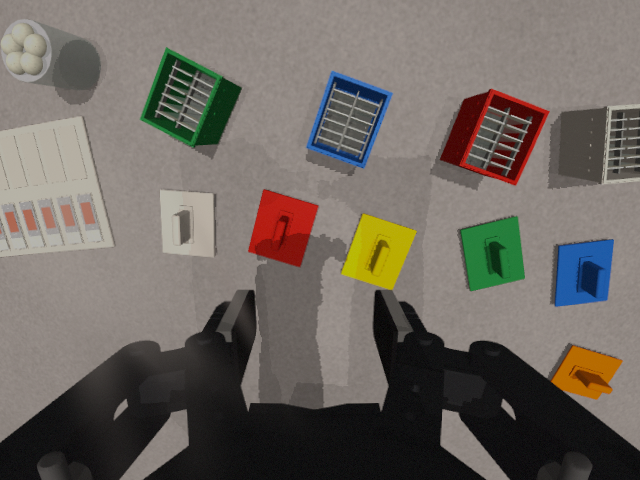

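The view shows green (190,98), blue (350,118), red (495,137) and part of the white jar, plus all the lids. Joint 6 has hit its limit, so I'll use tool x≈180° from here. First I'll measure everything in this view.

```bash
python3 - <<'E'
from h import *
from workcell import *
im=cv2.imread("pics/w1.png")[:,:,::-1].copy(); c=get_calibration("wrist"); c["T"]=np.load("w1.npy")
for col in ("white","red","blue","green","yellow"):
    m=mask(im,col); m[330:]=0; m[:,:125]=0
    for k in cv2.findContours(m,cv2.RETR_EXTERNAL,cv2.CHAIN_APPROX_NONE)[0]:
        if cv2.contourArea(k)<900: continue
        px=k.reshape(-1,2); ctr=px.mean(0)
        if ctr[1]<180:
            o,a,wh=jar(c,plane(c,px,92)); print("JAR",col,ctr.round(),o.round(1),round(a,1),np.round(wh,1))
        else: print("lid",col,ctr.round(),np.round(rect(plane(c,px,12)),1))
go(560,-170,330,180)
E
```

```text
lid white [173. 224.] [456.7 307.3  96.4  44.6   2.7]
lid red [282. 228.] [468.3 146.8  98.   81.4  -9.7]
JAR red [494. 136.] [637.7 -95.2] 78.8 [94.4 88. ]
lid blue [583. 272.] [ 460.4 -303.    98.1   82.4   14.7]
JAR blue [348. 119.] [624.7  72.9] -12.7 [86.2 70.2]
lid green [493. 253.] [ 471.3 -160.3   97.4   81.    22.3]
JAR green [188. 100.] [617.8 264.2] 68.8 [95.  86.1]
lid yellow [378. 251.] [451.5   5.   97.9  82.  -11. ]
tcp [534.2  86.6 331.5] xang 6.7 q6 3.14 w 51.1 turn units [-0.57  0.11  0.97] | shift now [-0.14  8.58 -0.54] | shift after turn [0.86 8.55 0.05]
```

```bash
python3 - <<'E'
s=open("h.py").read()
s=s.replace('cx,cy,w,h,a=rect(p); n=','cx,cy,w,h,a=rect(p)\n    if abs(a)>45: w,h,a=h,w,a-90*np.sign(a)\n    n=')
open("h.py","w").write(s)
from h import *
from workcell import *
for f,cam in (("pics/top0.png","top"),("pics/w1.png","wrist")):
    im=cv2.imread(f)[:,:,::-1].copy(); c=get_calibration(cam)
    if cam=="wrist": c["T"]=np.load("w1.npy")
    for col in ("red","blue","green"):
        m=mask(im,col); m[207 if cam=="top" else 190:]=0; m[:,:100]=0
        if cam=="top": m[:140]=0
        k=max(cv2.findContours(m,cv2.RETR_EXTERNAL,cv2.CHAIN_APPROX_NONE)[0],key=cv2.contourArea)
        o,a,wh=jar(c,plane(c,k.reshape(-1,2),92)); print(cam,col,o.round(1),round(a,1),np.round(wh,1))
E
```

```text
top red [631.3 -97.7] -11.5 [101.4  71.9]
top blue [627.8  76.7] -12.7 [97.4 83.7]
top green [631.8 268.7] -20.9 [88.2 98. ]
wrist red [ 628.3 -101.5] -11.2 [88.  94.4]
wrist blue [624.7  72.9] -12.7 [86.2 70.2]
wrist green [628.2 268.7] -21.2 [86.1 95. ]
```

>>> move_arm(
  targets=[
    [0.6,[0,0,0],[0,0,-1]],
    [0.6,[0,0,0],[0,0,-1]],
    [0.6,[0,0,0],[0,0,-1]],
    [0.6,[0,0,0],[0,0,-1]],
    [0.6,[0,0,0],[0,0,-1]],
    [0.6,[0,0,0],[0,0,-1]],
    [0.6,[0,0,0],[0,0,-1]],
    [0.6,[0,0,0],[0,0,-1]],
    [0.6,[0,0,0],[0,0,-1]],
    [0.6,[0,0,0],[0,0,-1]],
    [0.6,[0,0,0],[0,0,-1]],
    [0.6,[0,0,0],[0,0,-1]],
    [0.6,[0,0,0],[0,0,-1]],
    [0.6,[0,0,0],[0,0,-1]],
    [0.6,[0,0,0],[0,0,-1]],
    [0.6,[0,0,0],[0,0,-1]],
    [0.6,[0,0,0],[0,0,-1]],
    [0.6,[0,0,0],[0,0,-1]],
    [0.6,[0,0,0],[0,0,-1]],
    [0.6,[0,0,0],[0,0,-1]],
  ],
)

```text
time: 5.4
tool_pos: [533.9, 88.8, 331.8]
tcp_rot: [-0.939, -2.959, -0.091]
ft_force: [-0.2, -0.8, 0.2]
gripper_width: 51.5
gripper_force: 0.0
```

```bash
python3 - <<'E'
from h import *
go(460,-302,200,180+14.6)
E
```

```text
tcp [533.9  88.8 331.8] xang 144.9 q6 0.73 w 51.5 turn units [ 0.54 -0.25 -7.24] | shift now [ -5.71 -12.24   3.55] | shift after turn [  5.67 -11.99   4.39]
```

>>> move_arm(
  targets=[
    [0.6,[0,0,0],[0.08,-0.03,-1]],
    [0.6,[0,0,0],[0.08,-0.03,-1]],
    [0.6,[0,0,0],[0.08,-0.03,-1]],
    [0.6,[0,0,0],[0.08,-0.03,-1]],
    [0.6,[0,0,0],[0.08,-0.03,-1]],
    [0.6,[0,0,0],[0.08,-0.03,-1]],
    [0.6,[0,0,0],[0.08,-0.03,-1]],
    [0.6,[0,0,0],[0,0,-0.24]],
  ],
)

```text
time: 6.07
tool_pos: [533.8, 89.1, 331.8]
tcp_rot: [0.397, -3.11, 0.002]
ft_force: [-0.1, 0.1, -0.2]
gripper_width: 51.3
gripper_force: 0.0
```

>>> move_arm(
  targets=[
    [0.6,[0.4,-0.85,0.31],[0,0,0]],
    [0.6,[0.4,-0.85,0.31],[0,0,0]],
    [0.6,[0.4,-0.85,0.31],[0,0,0]],
    [0.6,[0.4,-0.85,0.31],[0,0,0]],
    [0.6,[0.4,-0.85,0.31],[0,0,0]],
    [0.6,[0.4,-0.85,0.31],[0,0,0]],
    [0.6,[0.4,-0.85,0.31],[0,0,0]],
    [0.6,[0.4,-0.85,0.31],[0,0,0]],
    [0.6,[0.4,-0.85,0.31],[0,0,0]],
    [0.6,[0.4,-0.85,0.31],[0,0,0]],
    [0.6,[0.4,-0.85,0.31],[0,0,0]],
    [0.6,[0.4,-0.85,0.31],[0,0,0]],
    [0.6,[0.4,-0.85,0.31],[0,0,0]],
    [0.6,[0.4,-0.85,0.31],[0,0,0]],
    [0.6,[0,0,0],[0,0,0]],
    [0.6,[0,0,0],[0,0,0]],
  ],
)

```text
time: 7.4
tool_pos: [457.4, -299.9, 202.0]
tcp_rot: [0.384, -3.111, -0.0]
ft_force: [-0.7, 0.4, 0.9]
gripper_width: 51.2
gripper_force: 0.0
```

```bash
python3 - <<'E'
from h import *
from workcell import *
c=get_calibration("wrist"); im=snapshot("wrist"); cv2.imwrite("pics/w2.png",im[:,:,::-1]); np.save("w2.npy",c["T"])
go(460,-302,20,180+14.6); print(sensors.observe()["time"],c["T"][:3,3])
m=mask(im,"blue")
for k in cv2.findContours(m,cv2.RETR_EXTERNAL,cv2.CHAIN_APPROX_NONE)[0]:
    if cv2.contourArea(k)<900: continue
    px=k.reshape(-1,2); print(px.mean(0),np.round(rect(plane(c,px,12)),1))
E
```

```text
tcp [ 457.8 -299.2  202.6] xang -165.9 q6 -0.82 w 51.2 turn units [ 0.   -0.05 -0.07] | shift now [-0.09 -0.11  6.09] | shift after turn [-0.05 -0.11  6.09]
7.45 [ 388.7027632  -317.09556741  376.97423268]
[598.51769912 406.16814159] [617.  137.8 217.   30.9  66.6]
[308.87915408 211.90332326] [ 459.5 -304.5   97.    81.2   14.5]
```

View pics/w2.png

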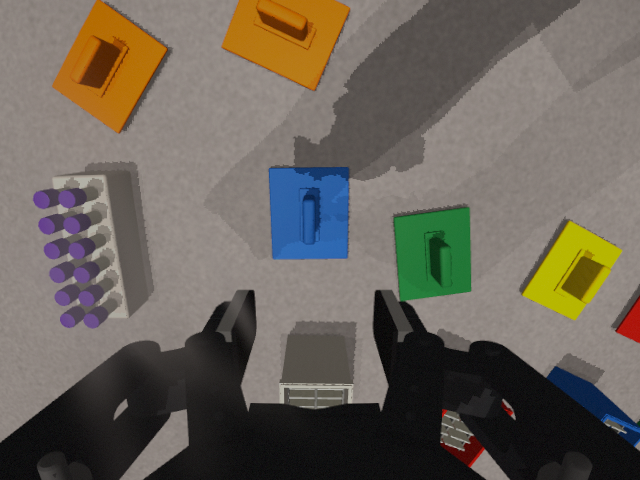

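The blue lid is at px (309,212), matching the earlier estimates, so I'll grasp it.

>>> move_arm(
  targets=[
    [0.6,[-0.05,-0.16,0],[0,0,-0.07]],
    [0.6,[0,0,0.9],[0,0,0]],
    [0.6,[0,0,0.9],[0,0,0]],
    [0.6,[0,0,0.9],[0,0,0]],
    [0.6,[0,0,0.9],[0,0,0]],
    [0.6,[0,0,0.9],[0,0,0]],
    [0.6,[0,0,0.9],[0,0,0]],
    [0.6,[0,0,0.6],[0,0,0]],
    [0.6,[0,0,0],[0,0,0]],
    [0,[0,0,0],[0,0,0]],
    [0,[0,0,0],[0,0,0]],
    [0,[0,0,0],[0,0,0]],
    [0,[0,0,0],[0,0,0]],
    [0,[0,0,0],[0,0,0]],
    [0,[0,0,0],[0,0,0]],
    [0,[0,0,0],[0,0,0]],
  ],
  newtons=40,
)

```text
time: 8.78
tool_pos: [459.4, -305.2, 23.5]
tcp_rot: [0.398, -3.111, 0.003]
ft_force: [0.8, -0.3, 0.0]
gripper_width: -0.2
gripper_force: 0.0
```

```bash
python3 - <<'E'
from h import *
go(626,75,200,180-12.7)
E
```

```text
tcp [ 459.4 -305.2   23.5] xang -165.4 q6 -0.84 w -0.2 turn units [-0.02 -0.04  3.97] | shift now [-8.53 10.86 -5.94] | shift after turn [-2.63 13.58 -5.88]
```

The fingers shut on nothing, so I need to look.

```bash
python3 - <<'E'
from h import *
from workcell import *
for n in("scene","wrist"):
    im=snapshot(n)[:,:,::-1]
    if n=="scene": a=cv2.resize(im[130:290,130:370],(480,320),interpolation=cv2.INTER_CUBIC)
    else: b=cv2.resize(im,(427,320))
cv2.imwrite("pics/x1.png",np.hstack([a,b])[:, :800])
E
```

```text
(no output)
```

View pics/x1.png

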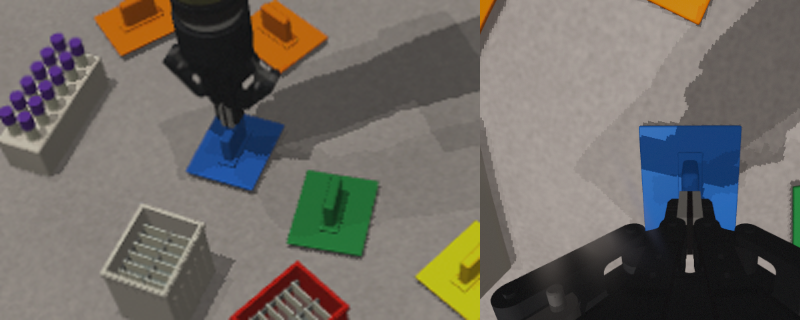

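```bash
cat >> h.py <<'E'
def proj(c,P):
    q=np.linalg.inv(c["T"])@np.r_[P,1]; u=np.array([q[0],-q[1]])/-q[2]; u=u*(1+c["k1"]*(u@u)); return c["K"][:2,:2]@u+c["K"][:2,2]
E
python3 - <<'E'
from h import *
from workcell import *
s=sensors.observe(); print(s["tool_pos"],s["qpos"],s["ft_force"],s["gripper_width"])
for n in("scene","wrist"):
    c=get_calibration(n); f=(lambda p:(p-[130,130])*2) if n=="scene" else (lambda p:p*[427/640,320/480]+[480,0])
    for P in (s["tool_pos"],s["tool_pos"]+[0,0,40],[460.5,-303.5,50],[460.5,-303.5,12]): print(n,np.round(P),f(proj(c,P)).round(0))
E
```

```text
[ 459.18157743 -305.07811589   23.20157028] [-0.58330864  0.43862731 -0.36308456  0.77216458 -0.00487933 -0.83741482] [0.90491269 0.26881039 0.04660717] -0.25591109939314877
scene [ 459. -305.   23.] [233. 139.]
scene [ 459. -305.   63.] [229. 117.]
scene [ 460. -304.   50.] [231. 126.]
scene [ 460. -304.   12.] [235. 146.]
wrist [ 459. -305.   23.] [689. 188.]
wrist [ 459. -305.   63.] [689. 212.]
wrist [ 460. -304.   50.] [691. 205.]
wrist [ 460. -304.   12.] [691. 185.]
```

```bash
python3 - <<'E'
from h import *
from workcell import *
w=snapshot("wrist")[:,:,::-1]; s=snapshot("scene")[:,:,::-1]
a=cv2.resize(w[180:330,220:420],(533,400),interpolation=cv2.INTER_CUBIC); b=cv2.resize(s[150:236,205:262],(265,400),interpolation=cv2.INTER_CUBIC)
cv2.imwrite("pics/x2.png",np.hstack([a,b]))
E
```

```text
(no output)
```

View pics/x2.png

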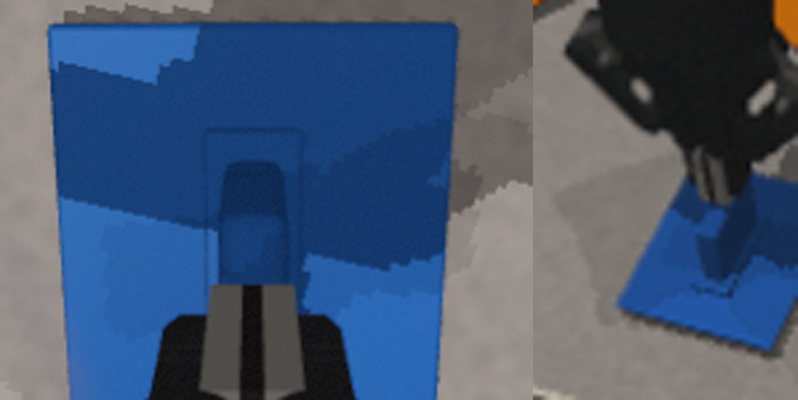

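The wrist and scene views agree that the real fingertips end about 28 mm short of the reported TCP. The tips (wrist px about (315,287)) closed just above the tab. I'll open and go 27 mm lower in small steps, watching the force.

>>> move_arm(
  targets=[
    [0.6,[0,0,0],[0,0,0]],
    [0.6,[0,0,0],[0,0,0]],
    [0.6,[0,0,0],[0,0,0]],
    [0.6,[0,0,0],[0,0,0]],
    [0.6,[0.0,0,0.3],[0,0,0]],
    [0.6,[0,0,0.3],[0,0,0]],
    [0.6,[0,0,0.3],[0,0,0]],
    [0.6,[0,0,0],[0,0,0]],
    [0,[0,0,0],[0,0,0]],
    [0,[0,0,0],[0,0,0]],
    [0,[0,0,0],[0,0,0]],
    [0,[0,0,0],[0,0,0]],
    [0,[0,0,0],[0,0,0]],
    [0,[0,0,0],[0,0,0]],
  ],
  newtons=40,
)

```text
time: 10.15
tool_pos: [459.3, -305.2, -3.7]
tcp_rot: [0.398, -3.111, 0.003]
ft_force: [1.0, 0.0, -0.3]
gripper_width: 10.7
gripper_force: 42.4
```

```bash
python3 - <<'E'
from h import *
from workcell import *
go(626,75,200,180-12.7)
w=snapshot("wrist")[:,:,::-1]; s=snapshot("scene")[:,:,::-1]
a=cv2.resize(w[180:330,220:420],(533,400),interpolation=cv2.INTER_CUBIC); b=cv2.resize(s[150:236,205:262],(265,400),interpolation=cv2.INTER_CUBIC)
cv2.imwrite("pics/x3.png",np.hstack([a,b]))
E
```

```text
tcp [ 459.3 -305.2   -3.7] xang -165.4 q6 -0.84 w 10.7 turn units [-0.02 -0.04  3.97] | shift now [-8.53 10.86 -6.85] | shift after turn [-2.64 13.58 -6.79]
```

View pics/x3.png

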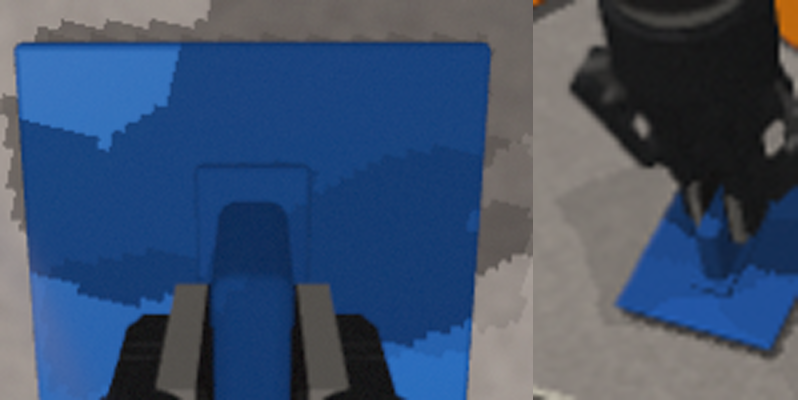

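Gripped, with the tab between the pads and a width of 10.7 mm. Here the plug foot on the table corresponds to TCP z −3.7, so seated is about TCP z 80. Lift, turn and carry to the blue jar.

>>> move_arm(
  targets=[
    [0,[0,0,-0.5],[0,0,0]],
    [0,[0,0,-0.9],[0,0,0]],
    [0,[0,0,-0.9],[0,0,0]],
    [0,[0,0,-0.9],[0,0,0]],
    [0,[0,0,-0.9],[0,0,0.67]],
    [0,[0,0,-0.9],[0,0,0.66]],
    [0,[0,0,-0.9],[0,0,0.66]],
    [0,[0,0,-0.9],[0,0,0.66]],
    [0,[0,0,0],[0,0,0.66]],
    [0,[0,0,0],[0,0,0.66]],
    [0,[0,0,0],[0,0,0]],
  ],
)

```text
time: 11.17
tool_pos: [460.4, -304.7, 200.7]
tcp_rot: [-0.35, -3.118, 0.005]
ft_force: [0.4, -0.4, -1.9]
gripper_width: 11.1
gripper_force: 42.4
```

>>> move_arm(
  targets=[
    [0,[-0.1,0.4,0],[0,0,0]],
    [0,[-0.18,0.85,0],[0,0,0]],
    [0,[-0.18,0.9,0],[0,0,0]],
    [0,[-0.18,0.9,0],[0,0,0]],
    [0,[-0.18,0.9,0],[0,0,0]],
    [0,[-0.18,0.9,0],[0,0,0]],
    [0,[-0.18,0.9,0],[0,0,0]],
    [0,[-0.18,0.9,0],[0,0,0]],
    [0,[-0.18,0.9,0],[0,0,0]],
    [0,[-0.18,0.9,0],[0,0,0]],
    [0,[-0.18,0.9,0],[0,0,0]],
    [0,[-0.18,0.9,0],[0,0,0]],
    [0,[-0.18,0.9,0],[0,0,0]],
    [0,[-0.18,0.9,0],[0,0,0]],
    [0,[-0.15,0.8,0],[0,0,0]],
    [0,[-0.1,0.7,0],[0,0,0]],
    [0,[0,0,0],[0,0,0]],
    [0,[0,0,0],[0,0,0]],
  ],
)

```text
time: 12.67
tool_pos: [627.9, 76.0, 197.1]
tcp_rot: [-0.341, -3.116, 0.005]
ft_force: [-0.3, -0.9, -1.3]
gripper_width: 11.2
gripper_force: 42.3
```

```bash
python3 - <<'E'
from h import *
from workcell import *
go(626,75,100,180-12.7); print(sensors.observe()["gripper_width"])
c=get_calibration("wrist"); w=snapshot("wrist"); cv2.imwrite("pics/w3.png",w[:,:,::-1])
E
```

```text
tcp [627.9  76.  197.1] xang 167.5 q6 0.34 w 11.2 turn units [-0.03 -0.06  0.03] | shift now [ 0.03 -0.03  3.24] | shift after turn [ 0.06 -0.05  3.24]
11.15177850174565
```

View pics/w3.png

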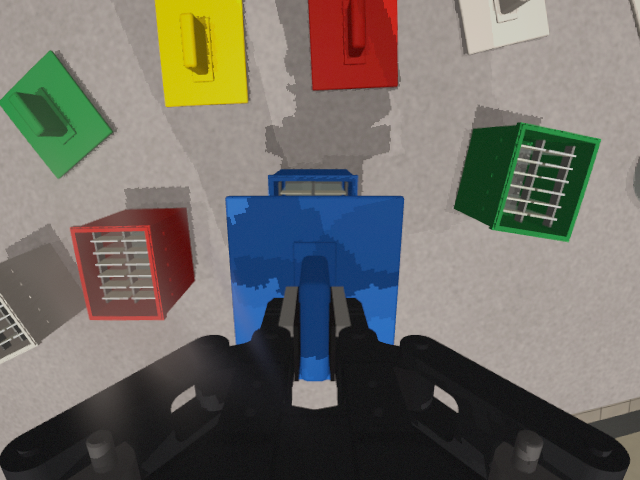

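```bash
python3 - <<'E'
from h import *
from workcell import *
c=get_calibration("wrist"); s=sensors.observe(); M=R.from_rotvec(s["tcp_rot"]).as_matrix()
def loc(px,z):
    return ((np.c_[plane(c,px,z),np.full(len(px),z)]-s["tool_pos"])@M)[:,:2].round(1).tolist()
print("plate",loc([(227,196),(404,196)],212.8)); print("rim",loc([(269,176),(357,175)],92)); print("base?",loc([(277,170),(352,170)],0))
go(626,75,80,180-12.7)
E
```

```text
plate [[47.9, -40.2], [47.9, 40.0]]
rim [[45.3, -36.1], [46.1, 32.8]]
base? [[42.7, -39.2], [42.7, 38.4]]
tcp [627.7  74.9 197.4] xang 167.4 q6 0.34 w 11.1 turn units [-0.04 -0.05  0.02] | shift now [0.03 0.01 3.91] | shift after turn [ 0.06 -0.01  3.91]
```

>>> move_arm(
  targets=[
    [0,[0.1,-0.05,0],[0,0,0]],
    [0,[0,0,0.7],[0,0,0]],
    [0,[0,0,0.8],[0,0,0]],
    [0,[0,0,0.8],[0,0,0]],
    [0,[0,0,0.6],[0,0,0]],
    [0,[0,0,0.4],[0,0,0]],
    [0,[0,0,0.25],[0,0,0]],
    [0,[0,0,0.15],[0,0,0]],
    [0,[0,0,0.15],[0,0,0]],
    [0,[0,0,0],[0,0,0]],
    [0,[0,0,0],[0,0,0]],
  ],
)

```text
time: 13.63
tool_pos: [625.0, 73.0, 83.4]
tcp_rot: [-0.348, -3.118, 0.004]
ft_force: [0.2, -0.4, 0.4]
gripper_width: 11.4
gripper_force: 42.4
```

>>> move_arm(
  targets=[
    [0,[0,0,0.07],[0,0,0]],
    [0,[0,0,0],[0,0,0]],
    [0.3,[0,0,0],[0,0,0]],
    [0.5,[0,0,0],[0,0,0]],
    [0.5,[0,0,0],[0,0,0]],
    [0.5,[0,0,0],[0,0,0]],
    [0.5,[0,0,-0.4],[0,0,0]],
    [0.5,[0,0,-0.8],[0,0,0]],
    [0.5,[0,0,-0.9],[0,0,0]],
    [0.5,[0,0,-0.9],[0,0,0]],
    [0.5,[0,0,-0.9],[0,0,0]],
    [0.5,[0,0,0],[0,0,0]],
    [0.5,[0,0,0],[0,0,0]],
  ],
)

```text
time: 14.72
tool_pos: [626.8, 73.6, 199.9]
tcp_rot: [-0.348, -3.122, 0.003]
ft_force: [-0.3, -0.3, -0.2]
gripper_width: 43.0
gripper_force: 0.0
```

```bash
python3 - <<'E'
from h import *
from workcell import *
c=get_calibration("wrist"); w=snapshot("wrist"); cv2.imwrite("pics/w4.png",w[:,:,::-1])
for col,z in (("blue",96),("red",12)):
  for k in cv2.findContours(mask(w,col),cv2.RETR_EXTERNAL,cv2.CHAIN_APPROX_NONE)[0]:
    if cv2.contourArea(k)<2500: continue
    px=k.reshape(-1,2); print(col,px.mean(0),np.round(rect(plane(c,px,z)),1))
go(470,148,130,180-9.5)
E
```

```text
blue [313.32235294 226.88470588] [624.1  72.6  98.4  80.8 -12.7]
red [137.95671982 264.1070615 ] [ 641.7 -131.3  131.2  128.2   78.6]
red [354.33043478  43.1826087 ] [477.9 145.1  81.3  78.9  79.8]
tcp [625.6  73.4 198.1] xang 167.3 q6 0.34 w 42.6 turn units [-0.02 -0.03 -0.47] | shift now [5.6  1.29 2.29] | shift after turn [5.52 1.6  2.27]
```

View pics/w4.png

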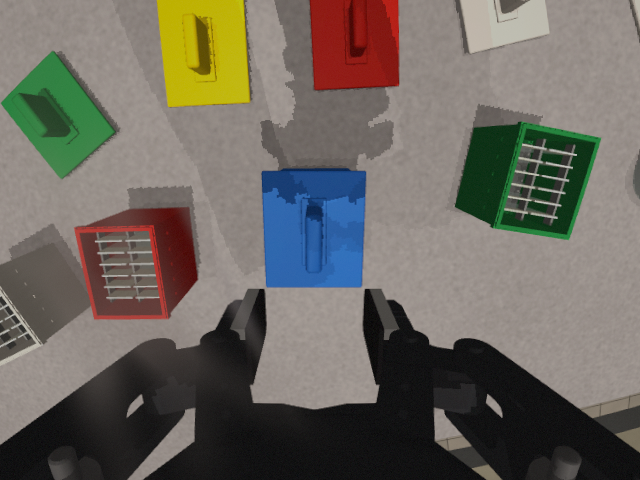

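The blue lid is seated: plate at (624,73), −12.7°, matching the jar. Next is the red lid.

>>> move_arm(
  targets=[
    [0.5,[0,0,0],[0,0,-0.46]],
    [0.5,[0.76,0.22,0],[0,0,0]],
    [0.5,[0.8,0.22,0],[0,0,0]],
    [0.5,[0.8,0.22,0],[0,0,0]],
    [0.5,[0.8,0.22,0],[0,0,0]],
    [0.5,[0.8,0.22,0],[0,0,0]],
    [0.5,[0.8,0.22,0],[0,0,0]],
    [0.5,[0.8,0.23,0],[0,0,0]],
    [0.5,[0,0,0.6],[0,0,0]],
    [0.5,[0,0,0.9],[0,0,0]],
    [0.5,[0,0,0.9],[0,0,0]],
    [0.5,[0,0,0.9],[0,0,0]],
    [0.5,[0,0,0.9],[0,0,0]],
    [0.5,[0,0,0],[0,0,0]],
    [0.5,[0,0,0],[0,0,0]],
  ],
)

```text
time: 16.02
tool_pos: [464.9, 145.8, 70.4]
tcp_rot: [-0.261, -3.12, 0.008]
ft_force: [0.3, 0.4, 0.3]
gripper_width: 42.7
gripper_force: 0.0
```

```bash
python3 - <<'E'
from h import *
go(469,147,-3.5,180-9.6)
E
```

```text
tcp [464.9 145.8  70.4] xang 170.4 q6 0.47 w 42.7 turn units [-0.05 -0.09  0.  ] | shift now [-0.15  0.08  2.46] | shift after turn [-0.13  0.06  2.46]
```

>>> move_arm(
  targets=[
    [0.5,[-0.11,0.05,0.8],[0,0,0]],
    [0.5,[0,0,0.9],[0,0,0]],
    [0.5,[0,0,0.76],[0,0,0]],
    [0.5,[0,0,0],[0,0,0]],
    [0,[0,0,0],[0,0,0]],
    [0,[0,0,0],[0,0,0]],
    [0,[0,0,0],[0,0,0]],
    [0,[0,0,0],[0,0,0]],
    [0,[0,0,0],[0,0,0]],
    [0,[0,0,0],[0,0,0]],
  ],
)

```text
time: 16.85
tool_pos: [472.7, 147.9, 0.4]
tcp_rot: [-0.262, -3.129, 0.002]
ft_force: [-0.2, -1.3, 6.8]
gripper_width: 11.1
gripper_force: 43.5
```

>>> move_arm(
  targets=[
    [0,[0,0,-0.5],[0,0,0]],
    [0,[0,0,-0.9],[0,0,0]],
    [0,[0,0,-0.9],[0,0,0]],
    [0,[0,0,-0.9],[0,0,0]],
    [0,[0,0,-0.9],[0,0,0.24]],
    [0,[0,0,-0.9],[0,0,0]],
    [0,[0,0,-0.9],[0,0,0]],
    [0,[0,0,-0.9],[0,0,0]],
    [0,[-0.4,-0.4,0],[0,0,0]],
    [0,[-0.7,-0.7,0],[0,0,0]],
    [0,[-0.75,-0.75,0],[0,0,0]],
    [0,[-0.75,-0.75,0],[0,0,0]],
    [0,[-0.75,-0.75,0],[0,0,0]],
    [0,[-0.75,-0.8,0],[0,0,0]],
    [0,[-0.75,-0.8,0],[0,0,0]],
    [0,[-0.75,-0.8,0],[0,0,0]],
    [0,[-0.7,-0.7,0],[0,0,0]],
    [0,[-0.55,-0.6,0],[0,0,0]],
    [0,[0,0,0],[0,0,0]],
    [0,[0,0,0],[0,0,0]],
  ],
)

```text
time: 18.52
tool_pos: [632.6, -100.7, 201.9]
tcp_rot: [-0.31, -3.121, 0.004]
ft_force: [0.2, 0.3, -0.7]
gripper_width: 10.9
gripper_force: 42.5
```

```bash
python3 - <<'E'
from h import *
from workcell import *
go(628.5,-101,80,180-11.3)
c=get_calibration("wrist"); w=snapshot("wrist"); cv2.imwrite("pics/w5.png",w[:,:,::-1])
E
```

```text
tcp [ 632.6 -100.7  201.9] xang 168.7 q6 0.04 w 10.9 turn units [-0.02 -0.04 -0.01] | shift now [ 0.11 -0.03  4.07] | shift after turn [ 0.13 -0.04  4.06]
```

View pics/w5.png

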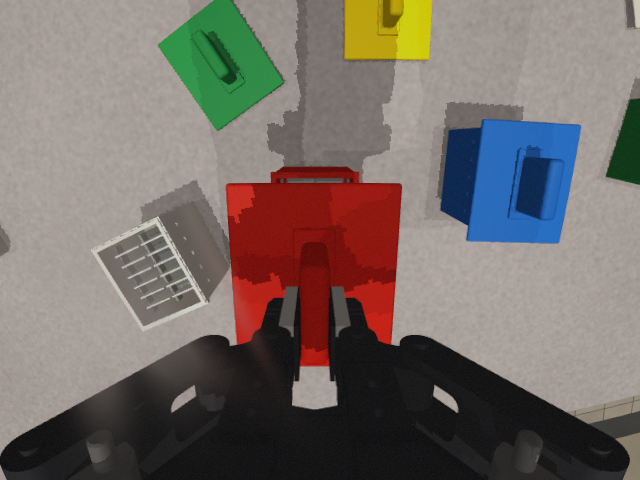

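```bash
cat >> h.py <<'E'
def rel(plate,rim,zp):
    from workcell import get_calibration,sensors
    c=get_calibration("wrist"); s=sensors.observe(); M=R.from_rotvec(s["tcp_rot"]).as_matrix()
    f=lambda px,z: ((np.c_[plane(c,px,z),np.full(len(px),z)]-s["tool_pos"])@M)[:,:2].round(1).tolist()
    print("plate",f(plate,zp),"rim",f(rim,92))
E
python3 - <<'E'
from h import *
from workcell import *
rel([(227,184),(401,184)],[(271,174),(359,173)],213.5)
c=get_calibration("wrist"); im=cv2.imread("pics/w5.png")[:,:,::-1].copy()
p=np.array([(159,218),(208,303),(143,331),(93,251)]);P=plane(c,p,92);print(P.round(),np.round(rect(P),1))
k=cv2.findContours(mask(im,"green")[:200,100:400],cv2.RETR_EXTERNAL,cv2.CHAIN_APPROX_NONE)[0]; k=max(k,key=cv2.contourArea).reshape(-1,2)+[100,0]
print("green lid",np.round(rect(plane(c,k,12)),1))
E
```

```text
plate [[52.8, -40.8], [52.9, 39.3]] rim [[46.4, -35.0], [47.2, 34.9]]
[[ 595. -225.]
 [ 677. -206.]
 [ 694. -274.]
 [ 611. -292.]] [ 644.4 -249.3   84.5   69.9   13.2]
green lid [ 470.7 -160.1   97.2   81.1   22.1]
```

Lid and jar agree to about 1 mm, so straight down.

>>> move_arm(
  targets=[
    [0,[0,0,0.4],[0,0,0]],
    [0,[0,0,0.8],[0,0,0]],
    [0,[0,0,0.8],[0,0,0]],
    [0,[0,0,0.7],[0,0,0]],
    [0,[0,0,0.5],[0,0,0]],
    [0,[0,0,0.3],[0,0,0]],
    [0,[0,0,0.2],[0,0,0]],
    [0,[0,0,0.15],[0,0,0]],
    [0,[0,0,0],[0,0,0]],
    [0,[0,0,0],[0,0,0]],
  ],
)

```text
time: 19.4
tool_pos: [632.2, -99.6, 87.5]
tcp_rot: [-0.306, -3.123, 0.004]
ft_force: [-0.5, 0.1, -1.5]
gripper_width: 10.8
gripper_force: 42.5
```

>>> move_arm(
  targets=[
    [0,[0,0,0.08],[0,0,0]],
    [0,[0,0,0],[0,0,0]],
    [0.3,[0,0,0],[0,0,0]],
    [0.5,[0,0,0],[0,0,0]],
    [0.5,[0,0,0],[0,0,0]],
    [0.5,[0,0,0],[0,0,0]],
    [0.5,[0,0,-0.4],[0,0,0]],
    [0.5,[0,0,-0.8],[0,0,0]],
    [0.5,[0,0,-0.9],[0,0,0]],
    [0.5,[0,0,-0.9],[0,0,0]],
    [0.5,[0,0,-0.9],[0,0,0]],
    [0.5,[0,0,0],[0,0,0]],
    [0.5,[0,0,0],[0,0,0]],
  ],
)

```text
time: 20.48
tool_pos: [633.9, -99.8, 203.6]
tcp_rot: [-0.307, -3.126, 0.005]
ft_force: [0.7, 0.7, -0.1]
gripper_width: 42.5
gripper_force: 0.0
```

```bash
python3 - <<'E'
from h import *
from workcell import *
c=get_calibration("wrist"); w=snapshot("wrist"); cv2.imwrite("pics/w6.png",w[:,:,::-1])
for col,z in (("red",96),("green",12),("blue",96)):
  for k in cv2.findContours(mask(w,col),cv2.RETR_EXTERNAL,cv2.CHAIN_APPROX_NONE)[0]:
    if cv2.contourArea(k)<2500: continue
    px=k.reshape(-1,2); print(col,px.mean(0),np.round(rect(plane(c,px,z)),1))
go(470.5,-160.5,2,202.2)
E
```

```text
red [313.92688679 220.07311321] [627.2 -99.8  97.1  81.2 -11.2]
green [220.36393443  60.21967213] [ 471.3 -160.9   97.2   81.1   22. ]
blue [508.90064795 176.65010799] [622.6  59.1 106.7  97.1  77.2]
tcp [632.7 -99.6 201.7] xang 168.8 q6 0.04 w 42.7 turn units [-0.02 -0.04 -4.86] | shift now [ 4.89 -3.02  6.69] | shift after turn [5.77 0.16 6.66]
```

The red lid is seated: (627,−100), −11.2°, with the right apparent size at z 96. Next is the green lid.

>>> move_arm(
  targets=[
    [0.5,[0,0,0],[0,0,-0.86]],
    [0.5,[0,0,0],[0,0,-1]],
    [0.5,[0,0,0],[0,0,-1]],
    [0.5,[0,0,0],[0,0,-1]],
    [0.5,[0,0,0],[0,0,-1]],
    [0.5,[0.77,0.02,0],[0,0,0]],
    [0.5,[0.9,0.02,0],[0,0,0]],
    [0.5,[0.9,0.02,0],[0,0,0]],
    [0.5,[0.9,0.02,0],[0,0,0]],
    [0.5,[0.9,0.02,0],[0,0,0]],
    [0.5,[0.8,0.02,0.4],[0,0,0]],
    [0.5,[0.6,0.02,0.9],[0,0,0]],
    [0.5,[0,0.02,0.9],[0,0,0]],
    [0.5,[0,0,0.9],[0,0,0]],
    [0.5,[0,0,0.9],[0,0,0]],
    [0.5,[0,0,0],[0,0,0]],
    [0.5,[0,0,0],[0,0,0]],
  ],
)

```text
time: 21.95
tool_pos: [466.9, -159.9, 80.3]
tcp_rot: [0.603, -3.072, -0.003]
ft_force: [0.2, -0.6, 0.9]
gripper_width: 43.0
gripper_force: 0.0
```

```bash
python3 - <<'E'
from h import *
go(470.5,-160.5,2,202.2)
E
```

```text
tcp [ 466.9 -159.9   80.3] xang -157.8 q6 -0.71 w 43.0 turn units [ 0.03 -0.09 -0.  ] | shift now [-0.13 -0.08  2.61] | shift after turn [-0.1  -0.06  2.61]
```

>>> move_arm(
  targets=[
    [0.5,[-0.09,-0.04,0.8],[0,0,0]],
    [0.5,[0,0,0.9],[0,0,0]],
    [0.5,[0,0,0.6],[0,0,0]],
    [0.5,[0,0,0.3],[0,0,0]],
    [0.5,[0,0,0],[0,0,0]],
    [0,[0,0,0],[0,0,0]],
    [0,[0,0,0],[0,0,0]],
    [0,[0,0,0],[0,0,0]],
    [0,[0,0,0],[0,0,0]],
    [0,[0,0,0],[0,0,0]],
    [0,[0,0,0],[0,0,0]],
  ],
)

```text
time: 22.87
tool_pos: [473.7, -161.4, 5.8]
tcp_rot: [0.604, -3.08, 0.004]
ft_force: [-0.7, 0.2, 5.9]
gripper_width: 11.0
gripper_force: 42.7
```

>>> move_arm(
  targets=[
    [0,[0,0,-0.5],[0,0,0]],
    [0,[0,0,-0.9],[0,0,0]],
    [0,[0,0,-0.9],[0,0,0]],
    [0,[0,0,-0.9],[0,0,0.28]],
    [0,[0,0,-0.9],[0,0,1]],
    [0,[0,0,-0.9],[0,0,1]],
    [0,[0,0,-0.9],[0,0,1]],
    [0,[0,0,-0.8],[0,0,1]],
    [0,[0,0,0],[0,0,1]],
    [0,[0,0,0],[0,0,1]],
    [0,[0,0,0],[0,0,0]],
    [0,[0,0,0],[0,0,0]],
  ],
)

```text
time: 23.87
tool_pos: [472.9, -160.6, 205.3]
tcp_rot: [-0.566, -3.085, 0.005]
ft_force: [-0.2, 0.1, -0.3]
gripper_width: 10.9
gripper_force: 41.8
```

```bash
python3 - <<'E'
from h import *
go(628.5,268.7,200,159)
E
```

```text
tcp [ 472.9 -160.6  205.3] xang 159.2 q6 0.04 w 10.9 turn units [-0.03 -0.04  0.03] | shift now [ 0.23 15.22  0.11] | shift after turn [ 0.29 15.22  0.18]
```

>>> move_arm(
  targets=[
    [0,[0.01,0.4,0],[0,0,0]],
    [0,[0.01,0.8,0],[0,0,0]],
    [0,[0.02,0.9,0],[0,0,0]],
    [0,[0.02,0.9,0],[0,0,0]],
    [0,[0.02,0.9,0],[0,0,0]],
    [0,[0.02,0.9,0],[0,0,0]],
    [0,[0.02,0.9,0],[0,0,0]],
    [0,[0.02,0.9,0],[0,0,0]],
    [0,[0.02,0.9,0],[0,0,0]],
    [0,[0.02,0.9,0],[0,0,0]],
    [0,[0.02,0.9,0],[0,0,0]],
    [0,[0.02,0.9,0],[0,0,0]],
    [0,[0.02,0.9,0],[0,0,0]],
    [0,[0.01,0.9,0],[0,0,0]],
    [0,[0.01,0.9,0],[0,0,0]],
    [0,[0.01,0.9,0],[0,0,0]],
    [0,[0,0.9,0],[0,0,0]],
    [0,[0,0.5,0],[0,0,0]],
    [0,[0,0,0],[0,0,0]],
    [0,[0,0,0],[0,0,0]],
  ],
)

```text
time: 25.53
tool_pos: [628.2, 269.3, 202.3]
tcp_rot: [-0.566, -3.083, 0.007]
ft_force: [-0.1, -0.4, -1.0]
gripper_width: 11.1
gripper_force: 41.7
```

```bash
python3 - <<'E'
from h import *
from workcell import *
go(628.5,268.7,84,159)
c=get_calibration("wrist"); w=snapshot("wrist"); cv2.imwrite("pics/w7.png",w[:,:,::-1])
E
```

```text
tcp [628.2 269.3 202.3] xang 159.2 q6 0.77 w 11.1 turn units [-0.05 -0.05  0.03] | shift now [-0.04  0.01  3.94] | shift after turn [-0.02 -0.02  3.94]
```

View pics/w7.png

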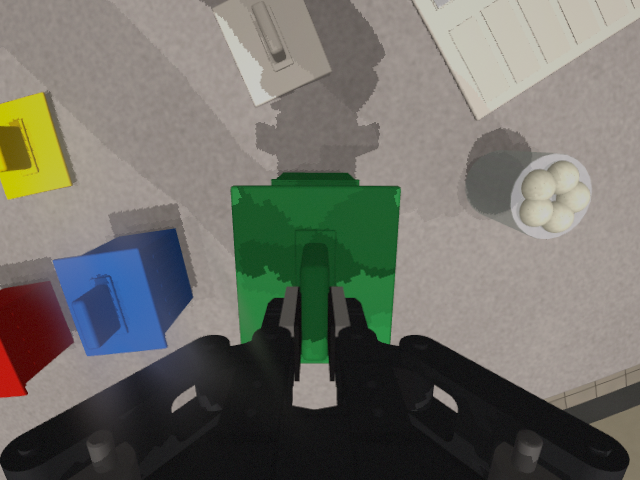

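```bash
python3 - <<'E'
from h import *
rel([(232,186),(400,187)],[(271,180),(359,180)],208.5)
E
```

```text
plate [[51.1, -40.1], [50.7, 40.0]] rim [[41.5, -35.5], [41.5, 34.9]]
```

>>> move_arm(
  targets=[
    [0,[-0.06,0,0.4],[0,0,0]],
    [0,[0,0,0.8],[0,0,0]],
    [0,[0,0,0.8],[0,0,0]],
    [0,[0,0,0.7],[0,0,0]],
    [0,[0,0,0.5],[0,0,0]],
    [0,[0,0,0.3],[0,0,0]],
    [0,[0,0,0.15],[0,0,0]],
    [0,[0,0,0.05],[0,0,0]],
    [0,[0,0,0],[0,0,0]],
    [0,[0,0,0],[0,0,0]],
  ],
)

```text
time: 26.42
tool_pos: [630.8, 267.4, 93.8]
tcp_rot: [-0.572, -3.086, 0.003]
ft_force: [0.9, -0.1, -0.2]
gripper_width: 10.6
gripper_force: 41.8
```

>>> move_arm(
  targets=[
    [0,[0,0,0.08],[0,0,0]],
    [0,[0,0,0.02],[0,0,0]],
    [0,[0,0,0],[0,0,0]],
    [0.3,[0,0,0],[0,0,0]],
    [0.5,[0,0,0],[0,0,0]],
    [0.5,[0,0,0],[0,0,0]],
    [0.5,[0,0,0],[0,0,0]],
    [0.5,[0,0,-0.4],[0,0,0]],
    [0.5,[0,0,-0.8],[0,0,0]],
    [0.5,[0,0,-0.9],[0,0,0]],
    [0.5,[0,0,-0.9],[0,0,0]],
    [0.5,[0,0,-0.7],[0,0,0]],
    [0.5,[0,0,0],[0,0,0]],
    [0.5,[0,0,0],[0,0,0]],
  ],
)

```text
time: 27.58
tool_pos: [631.7, 267.9, 202.3]
tcp_rot: [-0.572, -3.087, 0.002]
ft_force: [0.2, -0.1, -0.5]
gripper_width: 42.7
gripper_force: 0.0
```

```bash
python3 - <<'E'
from h import *
from workcell import *
c=get_calibration("wrist"); w=snapshot("wrist"); cv2.imwrite("pics/w8.png",w[:,:,::-1])
for col,z in (("green",96),):
  for k in cv2.findContours(mask(w,col),cv2.RETR_EXTERNAL,cv2.CHAIN_APPROX_NONE)[0]:
    if cv2.contourArea(k)<2500: continue
    px=k.reshape(-1,2); print(col,px.mean(0),np.round(rect(plane(c,px,z)),1))
p=plane(c,[(330,73),(255,105)],12);print("white lid front corners",p)
m=((w.max(2)>150)&(w.max(2).astype(int)-w.min(2)<25)).astype(np.uint8);m[130:]=0;m[:,:200]=0;m[:,345:]=0
k=max(cv2.findContours(m,cv2.RETR_EXTERNAL,cv2.CHAIN_APPROX_NONE)[0],key=cv2.contourArea).reshape(-1,2);print(k.min(0),k.max(0),np.round(rect(plane(c,k,12)),1))
go(460,292.5,3,182.5)
E
```

```text
green [313.70071259 223.59382423] [627.4 268.   96.3  80.7 -21. ]
white lid front corners [[510.25589048 329.33637423]
 [511.30288414 250.94168148]]
[214  11] [309 101] [478.  257.9 104.2  57.9  37.8]
tcp [630.7 267.4 200.5] xang 159.0 q6 0.77 w 42.4 turn units [-0.02 -0.04 -3.41] | shift now [ 5.59 -1.23  6.61] | shift after turn [5.65 1.08 6.58]
```

Green is seated. I'll hover over the white lid and measure it once more.

>>> move_arm(
  targets=[
    [0.5,[0,0,0],[0,0,-0.41]],
    [0.5,[0,0,0],[0,0,-1]],
    [0.5,[0,0,0],[0,0,-1]],
    [0.5,[0,0,0],[0,0,-1]],
    [0.5,[0.8,0.15,0],[0,0,0]],
    [0.5,[0.8,0.15,0],[0,0,0]],
    [0.5,[0.8,0.15,0],[0,0,0]],
    [0.5,[0.8,0.15,0],[0,0,0]],
    [0.5,[0.8,0.15,0],[0,0,0]],
    [0.5,[0.8,0.15,0],[0,0,0]],
    [0.5,[0.75,0.15,0],[0,0,0]],
    [0.5,[0,0,0],[0,0,0]],
    [0.5,[0,0,0],[0,0,0]],
  ],
)

```text
time: 28.72
tool_pos: [461.1, 291.3, 200.1]
tcp_rot: [0.07, -3.133, 0.006]
ft_force: [0.3, 1.9, -0.5]
gripper_width: 42.9
gripper_force: 0.0
```

```bash
python3 - <<'E'
from h import *
from workcell import *
c=get_calibration("wrist"); w=snapshot("wrist"); cv2.imwrite("pics/w9.png",w[:,:,::-1])
h=cv2.cvtColor(w,cv2.COLOR_RGB2HSV)
for t in (120,150,175):
    m=((h[...,1]<30)&(h[...,2]>t)).astype(np.uint8);m[285:]=0
    for k in cv2.findContours(m,cv2.RETR_EXTERNAL,cv2.CHAIN_APPROX_NONE)[0]:
        if cv2.contourArea(k)>2000 : print(t,k.reshape(-1,2).mean(0).round(),np.round(rect(plane(c,k.reshape(-1,2),12)),1))
go(460,292.5,3,182.5)
E
```

```text
120 [546. 216.] [464.  543.3 233.9 176.9 -77.7]
120 [295. 116.] [393.9 272.9 708.5 298.7 -87.4]
150 [317. 211.] [457.6 289.7  94.9  81.    2.5]
150 [551. 220.] [464.1 543.6 233.  177.  -77.6]
175 [314. 210.] [457.  289.5  93.7  78.9   2.6]
tcp [462.4 291.4 200.3] xang -177.5 q6 0.52 w 42.6 turn units [-0.03 -0.06  0.  ] | shift now [0.03 0.06 6.58] | shift after turn [0.08 0.04 6.58]
```

View pics/w9.png

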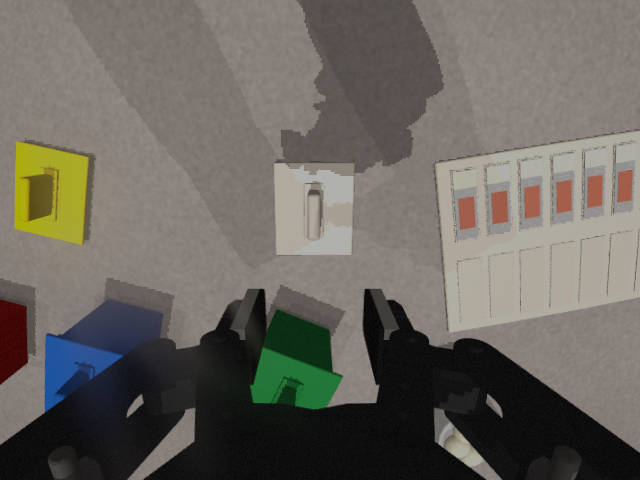

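The white lid is at px (314,210), centre (459,290). Grasp it.

>>> move_arm(
  targets=[
    [0.5,[0.09,-0.04,0.5],[0,0,0]],
    [0.5,[0,0,0.9],[0,0,0]],
    [0.5,[0,0,0.9],[0,0,0]],
    [0.5,[0,0,0.9],[0,0,0]],
    [0.5,[0,0,0.9],[0,0,0]],
    [0.5,[0,0,0.9],[0,0,0]],
    [0.5,[0,0,0.9],[0,0,0]],
    [0.5,[0,0,0.5],[0,0,0]],
    [0.5,[0,0,0],[0,0,0]],
    [0,[0,0,0],[0,0,0]],
    [0,[0,0,0],[0,0,0]],
    [0,[0,0,0],[0,0,0]],
    [0,[0,0,0],[0,0,0]],
    [0,[0,0,0],[0,0,0]],
    [0,[0,0,0],[0,0,0]],
  ],
)

```text
time: 30.02
tool_pos: [460.3, 290.5, 10.5]
tcp_rot: [0.067, -3.138, 0.002]
ft_force: [1.5, -1.8, 3.0]
gripper_width: 10.1
gripper_force: 43.5
```

>>> move_arm(
  targets=[
    [0,[0,0,-0.5],[0,0,0]],
    [0,[0,0,-0.9],[0,0,0]],
    [0,[0,0,-0.9],[0,0,0]],
    [0,[0,0,-0.9],[0,0,0]],
    [0,[0,0,-0.9],[0,0,-0.7]],
    [0,[0,0,-0.9],[0,0,-0.7]],
    [0,[0,0,-0.9],[0,0,0]],
    [0,[0,0,-0.8],[0,0,0]],
    [0,[0,0,0],[0,0,0]],
    [0,[0,0,0],[0,0,0]],
  ],
)

```text
time: 30.85
tool_pos: [461.3, 291.1, 212.1]
tcp_rot: [0.331, -3.122, -0.0]
ft_force: [0.0, -1.1, -1.8]
gripper_width: 10.2
gripper_force: 43.2
```

```bash
python3 - <<'E'
from h import *
go(643,-249.3,200,192.3)
E
```

```text
tcp [461.3 291.1 212.1] xang -167.9 q6 0.35 w 10.2 turn units [ 0.   -0.02 -0.03] | shift now [ -2.15 -18.88   0.39] | shift after turn [ -2.08 -18.89   0.4 ]
```

>>> move_arm(
  targets=[
    [0,[-0.1,-0.5,0],[0,0,0]],
    [0,[-0.1,-0.9,0],[0,0,0]],
    [0,[-0.1,-1,0],[0,0,0]],
    [0,[-0.1,-1,0],[0,0,0]],
    [0,[-0.1,-1,0],[0,0,0]],
    [0,[-0.1,-1,0],[0,0,0]],
    [0,[-0.1,-1,0],[0,0,0]],
    [0,[-0.1,-1,0],[0,0,0]],
    [0,[-0.1,-1,0],[0,0,0]],
    [0,[-0.1,-1,0],[0,0,0]],
    [0,[-0.1,-1,0],[0,0,0]],
    [0,[-0.1,-1,0],[0,0,0]],
    [0,[-0.1,-1,0],[0,0,0]],
    [0,[-0.1,-1,0],[0,0,0]],
    [0,[-0.1,-1,0],[0,0,0]],
    [0,[-0.1,-1,0],[0,0,0]],
    [0,[-0.1,-1,0],[0,0,0]],
    [0,[-0.1,-1,0],[0,0,0]],
    [0,[-0.1,-0.9,0],[0,0,0]],
    [0,[-0.15,-0.5,0],[0,0,0]],
  ],
)

```text
time: 32.52
tool_pos: [637.8, -251.1, 208.0]
tcp_rot: [0.326, -3.116, 0.002]
ft_force: [0.1, 0.7, -1.0]
gripper_width: 10.5
gripper_force: 43.1
```

>>> move_arm(
  targets=[
    [0,[0,0,0],[0,0,0]],
    [0,[0,0,0],[0,0,0]],
  ],
)

```text
time: 32.68
tool_pos: [637.6, -248.4, 208.1]
tcp_rot: [0.328, -3.115, -0.001]
ft_force: [-0.2, 0.2, 0.0]
gripper_width: 10.4
gripper_force: 43.1
```

```bash
python3 - <<'E'
from h import *
from workcell import *
go(643,-249.3,95,192.3)
w=snapshot("wrist"); cv2.imwrite("pics/w10.png",w[:,:,::-1])
E
```

```text
tcp [ 637.6 -248.4  208.1] xang -168.0 q6 -0.58 w 10.4 turn units [ 0.01 -0.07 -0.04] | shift now [-0.2  -0.07  3.77] | shift after turn [-0.17 -0.07  3.77]
```

View pics/w10.png

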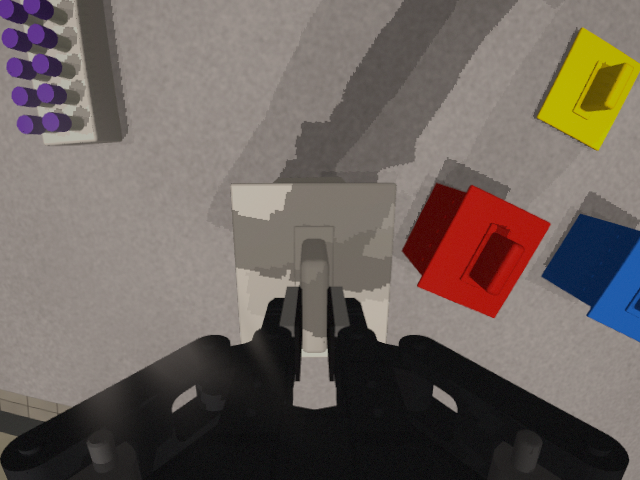

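```bash
python3 - <<'E'
from h import *
from workcell import *
rel([(231,184),(396,183)],[(231,184)],209.6)
c=get_calibration("wrist"); c["T"]=np.load("w2.npy"); g=cv2.cvtColor(cv2.imread("pics/w2.png"),cv2.COLOR_BGR2GRAY).astype(int)
rows=[(x,370+int(np.argmax(np.diff(g[370:392,x])))+1) for x in range(288,348,4)]; print(rows)
P=plane(c,rows,92); f=np.polyfit(P[:,1],P[:,0],1); print(P[0],P[-1],"edge ang -> jar ang",-np.degrees(np.arctan(f[0])))
cols=[int(np.argmax(g[384:388,265:300].mean(0)))+265]; print(g[386,270:292].tolist(),g[386,345:362].tolist())
# jar in top picture
c=get_calibration("top"); im=cv2.imread("pics/top0.png"); g=im.max(2); h=cv2.cvtColor(im,cv2.COLOR_BGR2HSV)
print(h[150:185:6,340:410:5,2].tolist(), h[150:185:6,340:410:5,1].tolist())
E
```

```text
plate [[51.7, -40.7], [52.2, 40.2]] rim [[38.0, -68.2]]
[(288, 383), (292, 385), (296, 383), (300, 383), (304, 383), (308, 383), (312, 383), (316, 383), (320, 383), (324, 386), (328, 384), (332, 386), (336, 384), (340, 384), (344, 384)]
[ 607.08273386 -287.7572453 ] [ 595.28836934 -235.72737833] edge ang -> jar ang 12.278699184750382
[135, 139, 142, 140, 139, 137, 138, 139, 137, 166, 169, 179, 179, 179, 180, 178, 179, 179, 179, 179, 179, 179] [180, 181, 181, 181, 181, 181, 168, 174, 150, 132, 129, 131, 134, 135, 129, 138, 139]
[[147, 146, 147, 157, 103, 80, 79, 80, 75, 173, 146, 146, 148, 147], [148, 148, 148, 94, 112, 89, 100, 112, 120, 101, 149, 147, 144, 148], [149, 141, 139, 78, 126, 87, 116, 114, 90, 81, 149, 148, 147, 145], [147, 142, 98, 80, 172, 123, 110, 88, 83, 100, 182, 147, 147, 147], [145, 148, 114, 91, 101, 107, 86, 105, 121, 108, 126, 149, 146, 147], [148, 151, 138, 93, 77, 106, 106, 166, 173, 116, 103, 148, 146, 144]] [[17, 17, 17, 5, 7, 26, 23, 26, 17, 3, 16, 17, 17, 14], [16, 16, 17, 19, 14, 23, 13, 7, 13, 5, 17, 16, 16, 17], [15, 16, 17, 29, 0, 12, 2, 11, 20, 25, 15, 17, 17, 19], [16, 18, 18, 29, 6, 6, 12, 14, 6, 10, 4, 16, 17, 17], [18, 14, 20, 20, 10, 10, 15, 2, 4, 14, 2, 17, 16, 14], [16, 17, 18, 19, 26, 2, 5, 8, 1, 2, 22, 17, 17, 18]]
```

>>> move_arm(
  targets=[
    [0,[-0.27,-0.1,0],[0,-0.05,-0.04]],
    [0,[0,0,0.6],[0,0,0]],
    [0,[0,0,0.8],[0,0,0]],
    [0,[0,0,0.7],[0,0,0]],
    [0,[0,0,0.5],[0,0,0]],
    [0,[0,0,0],[0,0,0]],
    [0,[0,0,0],[0,0,0]],
  ],
)

```text
time: 33.32
tool_pos: [646.6, -248.0, 131.9]
tcp_rot: [0.341, -3.121, -0.0]
ft_force: [-0.3, -1.1, 0.2]
gripper_width: 10.5
gripper_force: 43.1
```

```bash
python3 - <<'E'
from h import *
from workcell import *
go(640,-250.5,95,192.3)
w=snapshot("wrist")[:,:,::-1]; cv2.imwrite("pics/w11.png",cv2.resize(w[100:400,180:460],(700,600)[0:2] if 0 else (560,600),interpolation=cv2.INTER_CUBIC))
E
```

```text
tcp [ 646.6 -248.   131.9] xang -167.5 q6 -0.58 w 10.5 turn units [ 0.   -0.01  0.02] | shift now [ 0.23 -0.03  1.23] | shift after turn [ 0.23 -0.03  1.23]
```

View pics/w11.png

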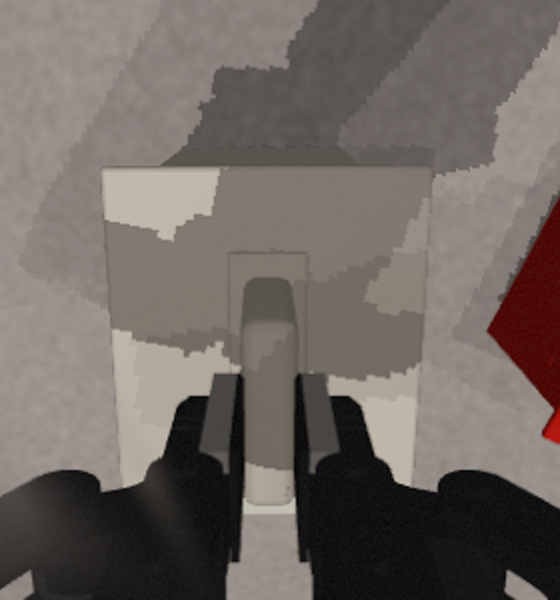

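>>> move_arm(
  targets=[
    [0,[0,-0.05,0.3],[0,0,0]],
    [0,[0,0,0.4],[0,0,0]],
    [0,[0,0,0.25],[0,0,0]],
    [0,[0,0,0.1],[0,0,0]],
    [0,[0,0,0.05],[0,0,0]],
    [0,[0,0,0],[0,0,0]],
    [0,[0,0,0],[0,0,0]],
  ],
)

```text
time: 33.95
tool_pos: [647.9, -251.2, 100.1]
tcp_rot: [-0.338, 3.122, -0.002]
ft_force: [0.7, 0.8, -0.5]
gripper_width: 10.5
gripper_force: 43.1
```

>>> move_arm(
  targets=[
    [0,[0,0,0.08],[0,0,0]],
    [0,[0,0,0.06],[0,0,0]],
    [0,[0,0,0],[0,0,0]],
    [0,[0,0,0],[0,0,0]],
  ],
)

```text
time: 34.28
tool_pos: [647.4, -251.0, 95.2]
tcp_rot: [-0.338, 3.123, -0.001]
ft_force: [-0.1, 0.2, -0.9]
gripper_width: 10.4
gripper_force: 43.1
```

>>> move_arm(
  targets=[
    [0.3,[0,0,0],[0,0,0]],
    [0.5,[0,0,0],[0,0,0]],
    [0.5,[0,0,0],[0,0,0]],
    [0.5,[0,0,0],[0,0,0]],
    [0.5,[0,0,-0.4],[0,0,0]],
    [0.5,[0,0,-0.8],[0,0,0]],
    [0.5,[0,0,-0.9],[0,0,0]],
    [0.5,[0,0,-0.9],[0,0,0]],
    [0.5,[0,0,-0.9],[0,0,0]],
    [0.5,[0,0,-0.9],[0,0,0]],
    [0.5,[0.8,0,0],[0,0,0]],
    [0.5,[0.8,0,0],[0,0,0]],
    [0.5,[0.8,0,0],[0,0,0]],
    [0.5,[0.8,0,0],[0,0,0]],
    [0.5,[0.8,0,0],[0,0,0]],
    [0.5,[0,0,0],[0,0,0]],
    [0.5,[0,0,0],[0,0,0]],
  ],
)

```text
time: 35.7
tool_pos: [529.3, -276.9, 240.1]
tcp_rot: [-0.336, 3.122, -0.002]
ft_force: [-0.2, 0.5, -0.0]
gripper_width: 42.9
gripper_force: 0.0
```

```bash
python3 - <<'E'
from h import *
from workcell import *
s=snapshot("scene"); t=snapshot("top"); c=get_calibration("top")
a=cv2.resize(s[150:450,120:520],(800,600),interpolation=cv2.INTER_CUBIC)
cv2.imwrite("pics/f1.png",a[:,:,::-1])
for col in ("red","blue","green","yellow"):
  m=mask(t,col); m[:130]=0; m[290:]=0; m[:,450:]=0
  for k in cv2.findContours(m,cv2.RETR_EXTERNAL,cv2.CHAIN_APPROX_NONE)[0]:
    if cv2.contourArea(k)<200: continue
    p=k.reshape(-1,2); print(col,p.mean(0).round(),np.round(rect(plane(c,p,12 if col=="yellow" else 96)),1))
m=mask(t,"white"); m[:130]=0; m[220:]=0; m[:,:330]=0; m[:,430:]=0
k=max(cv2.findContours(m,cv2.RETR_EXTERNAL,cv2.CHAIN_APPROX_NONE)[0],key=cv2.contourArea).reshape(-1,2); print("white",k.mean(0),np.round(rect(plane(c,k,96)),1))
print(sensors.observe()["time"])
E
```

```text
red [308. 171.] [625.  -96.7 108.1  80.5 -11.1]
blue [234. 173.] [623.1  71.  105.4  88.8 -12.6]
green [154. 173.] [625.9 256.8 105.2  95.9  68.8]
yellow [265. 250.] [454.1   6.   98.1  82.  -11. ]
white [383.1316726  149.44483986] [ 663.4 -277.   141.4  116.7  -77.4]
35.8
```

View pics/f1.png

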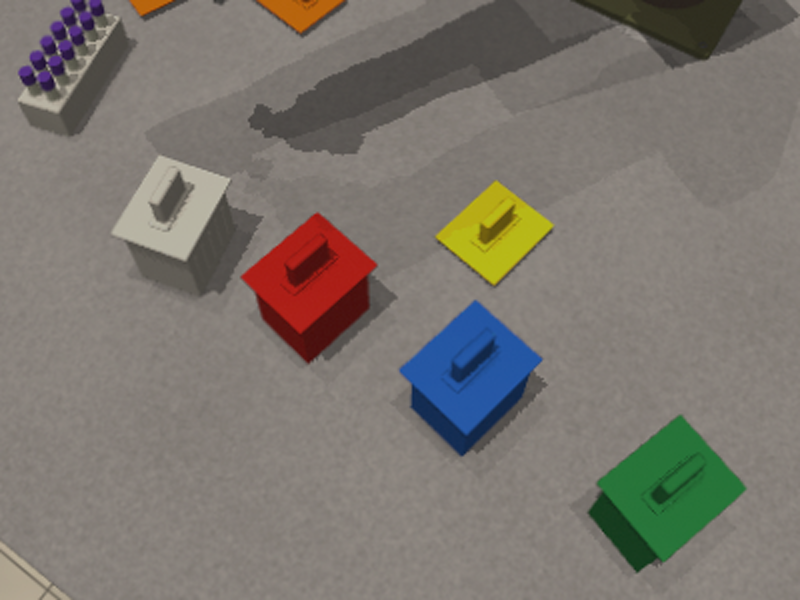

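All four look seated. I'll check numerically that the white lid is square and flat, from its scene corners (crop px (160,155), (231,180), (188,260), (113,233)).

```bash
python3 - <<'E'
from h import *
from workcell import *
c=get_calibration("scene")
for n,q in (("white",[(160,155),(231,180),(188,260),(113,233)]),("red",[(318,213),(377,265),(302,332),(242,277)])):
    P=plane(c,np.array(q)/2+[120,150],96); print(n,P.round(0).tolist(),np.round(rect(P),1),P.mean(0))
E
```

```text
white [[606.0, -298.0], [590.0, -220.0], [682.0, -198.0], [700.0, -277.0]] [ 644.2 -248.3   96.2   80.7   12.8] [ 644.64848553 -248.37326234]
red [[574.0, -127.0], [590.0, -49.0], [682.0, -67.0], [668.0, -145.0]] [629.  -96.9  95.9  79.6 -11.2] [628.67547869 -96.9144396 ]
```

The white lid is at (644,−248), 12.8°, with the right plate size at z 96, matching its jar. Handing in.

```bash
python3 -c "
from workcell import env
print(env.sign_off())"
```

```text
the job is handed in; nothing more can be done
None
```

All four lids are on the jars of their own colour, square and flat by the final camera checks; the yellow lid did not move, the tube rack and orange look-alikes were left alone, and the job was handed in at about 36 s.

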